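# Turn the marinating tumbler filling neck up and lock it

### The arm

A 6-joint arm with a two-finger parallel gripper is mounted at the origin on a cart in front of the work surface, level with it; the furniture and walls round the work are solid. World frame = base frame: x ahead of the robot, y to its left, z up, the work surface at z = 0. Lengths are in m, angles in degrees, forces in N, time in s.
With the tool pointing down it reaches from about 0.325 to 0.85 m from the base axis. Payload 15.5 kg.
Tool frame: the origin (TCP) lies at the very end of the fingers, on their centre line; the grasp point (between the pads) lies arm.grip_depth behind it (arm.grip_depth is the distance from the TCP to the grasp point, in m); z points along the fingers, y is the line along which they close (so a half turn about z gives the same grasp; the last joint's range is limited). The gripper opens to 91 mm and grips with 3 to 60 N. Pads are 32 mm wide; open, the fingers measure 118 mm over their backs; the gripper's body (76 mm by 178 mm) begins 60 mm behind the grasp point.
Start: joints at [59.788, 28.281, 77.091, -0, 74.628, -5.472], TCP at [0.262, 0.568, 0.214] pointing down, gripper open.
Joint ranges: [-166.48, 166.48], [-47.26, 123.95], [12.59, 153.08], [-70.14, 250.14], [6.76, 159.57], [-176.63, 176.63]. Speed limits (degrees/s): [108.29, 108.29, 147.25, 172.46, 172.46, 172.46].

### API

Orientations are given as a 3x3 rotation matrix whose columns are the frame's x, y, z axes.
In Python, from rig import arm gives the robot as it stands. Calls block until the motion is done:
- arm.move_to(position, orientation): joint-space move of the TCP to a pose.
- arm.move_l(position, orientation=None, feed=0.15): straight line of the TCP; orientation=None keeps the orientation; feed is the mean speed in m/s.
- arm.move_joints(angles): joint-space move.
- arm.grip(opening): finger opening in m; the grip force is fixed at half the most; returns when the fingers have stopped.
- arm.sleep(seconds).
- arm.solve_ik(position, orientation): joint angles nearest the present ones, or None.
- arm.snapshot(name): name is "scene" or "top" or "wrist"; returns the picture (384x512x3 uint8, red, green, blue); there is no depth.
- arm.get_calibration(name): a dict with "intrinsics" (3x3 intrinsics, pixels), "cam_to_world" (4x4, takes a point from camera to world coordinates). Camera axes: x right, y down, z forward; pixel columns grow to the right and rows downward; lengths in m; the calibration is good to about 2 mm. The wrist camera is an equidistant fisheye: a pixel r from the principal point sees the ray r / f radians off the axis. A picture is of the moment at which its call begins: read the wrist's pose just before it. get_calibration takes no time and is no camera call; for the wrist camera it gives the pose at the moment of the call.
A pose or a line that the arm cannot do raises arm.Unreachable and nothing moves.
- arm.sign_off(): hands the job in; it is judged then, once.
Readings, each from a call of its own:
- arm.current_t(): time.
- arm.current_joint_positions(): joint angles.
- arm.current_dq(): joint speeds.
- arm.current_tau(): joint torques, N m.
- arm.current_ee_pos(): TCP position.
- arm.current_tool_rot(): TCP orientation.
- arm.current_force(): force on the tool from outside, world axes, zero at the start.
- arm.current_torque(): the same for the moment, N m.
- arm.current_width(): finger opening in m.
- arm.current_grasp_force(): force on a finger pad.
Only numpy, scipy, OpenCV 4.12 (cv2) and the standard library are available. Lean on these libraries where they do the work, as an engineer would, in place of code of your own. Each camera call takes 0.05 s, during which the arm holds its last target. There are 200 camera calls.

### The job

Get the marinating tumbler ready for filling: push its handwheel round by the spokes, one after another, until the filling neck on the drum points straight up, then press the black-topped locking bolt above the drum's ring fully down so that it drops into the notch and locks the drum. Only push with your fingertips and lift nothing; touch neither the clean drum nor its neck, and leave the jars, bottles and loose cap where they stand.

Things in the scene. Friction and masses are not known exactly. Their poses are not given: they have to be found in the camera images.
- tumbler: fixed steel stand of the hand-turned marinating tumbler, 250 mm wide, 310 long, 305 high. Origin on the worktop straight below the handwheel's middle; x runs level along the axle away from the robot (handwheel at x = 0, front legs and bolt bracket at x = 64 to 117 mm, rear legs at 262 mm), y to the left, z up. Axle 150 mm above the worktop
- wheel_hub (a point): middle of the handwheel, on the axle. In one upright plane square to the axle lie five straight steel spokes 11 mm thick, 72 degrees apart, bare from 60 to 100 mm from the axle; black balls 25 mm across at 113 mm, thin rim at 55 mm. Hub 46 mm across stands out 28 mm towards the robot. 55 mm free behind the spokes. Its z axis lies along the spoke in line with the neck
- handwheel (a joint): angle (rad) of handwheel and drum together: 0 or a whole turn (6.283) with the filling neck and one spoke straight up, growing clockwise as the robot sees it. No stops; turns stiffly (0.3 Nm, some 3 N at a spoke) and stays where it is left
- drum: steel drum 140 mm across that turns with the handwheel, 95 to 241 mm behind the spokes; carries the filling neck and, at its front, an aluminium locking ring 172 mm across with one V-mouthed notch in line with the neck. Origin at the handwheel's middle, x along the axle away from the robot, z along the neck. Not to be touched
- neck_mouth (a point): middle of the mouth of the filling neck: an open tube 66 mm across at its flared mouth, 112 mm from the axle and 168 mm behind the plane of the spokes; z points out of the neck
- lock_bolt (a joint): how far the locking bolt is pressed down (m): 0 raised, 0.014 fully down. Needs 2 N, up to about 10 N while it draws the drum true; stays where left. Its 9 mm pin stops on the ring after 3 mm unless the notch is below; the V mouth catches the pin when the neck is within 8 degrees of straight up
- bolt_top (a point): middle of the flat top of the bolt's round black head (32 mm across), on the bracket straight above the axle and 101 mm behind the plane of the spokes; 303 mm above the worktop when raised. Press it straight down
- spice_a: dark-capped spice jar, 41 mm across, 105 mm tall; loose, origin at the centre of its underside; to be left alone
- spice_b: another dark-capped spice jar, 41 mm across, 105 mm tall; loose, origin at the centre of its underside; to be left alone
- salt: salt shaker, 44 mm across, 90 mm tall; loose, origin at the centre of its underside; to be left alone
- oil_bottle: oil bottle, 73 mm across, 263 mm tall; loose, origin at the centre of its underside; to be left alone
- vinegar_bottle: vinegar bottle, 60 mm across, 245 mm tall; loose, origin at the centre of its underside; to be left alone
- neck_cap: steel screw cap of the filling neck with a small black knob, 72 mm across, 30 mm tall, lying off the tumbler; loose, origin at the centre of its underside; to be left alone

How it is judged:
By the outcome, as a careful person would: the job done as asked, in the order asked, and still so for the second after the job is handed in, with the robot touching nothing.
It also fails if it takes over 51 s, if anything falls off the work surface, if the arm or the gripper's body presses on something with over 40 N, if the wrist force passes 120 N, or if a joint passes its speed limit or range.

## Working session

There is one attempt and no reset: what is moved stays moved. The work goes in short steps, each a Python script; the robot and the scene stay as the last script left them, time stands still between calls to the robot, and variables do not carry over. Pictures are saved under pics/ and viewed, at most 10 in all, crops included, and the job is handed in when it is done.

```bash
mkdir -p pics; ls; python3 - <<'E'
from rig import arm
import cv2,numpy as np
for n in ["scene","top","wrist"]:
    im=arm.snapshot(n); cv2.imwrite(f"pics/{n}0.png",cv2.cvtColor(im,cv2.COLOR_RGB2BGR))
    c=arm.get_calibration(n); print(n,c["intrinsics"].round(1).tolist(),c["cam_to_world"].round(3).tolist())
a=[cv2.imread(f"pics/{n}0.png") for n in ["scene","top"]]
cv2.imwrite("pics/scene1.png",cv2.resize(a[0],(800,600),interpolation=cv2.INTER_CUBIC))
cv2.imwrite("pics/top1.png",cv2.resize(a[1],(800,600),interpolation=cv2.INTER_CUBIC))
print(arm.grip_depth,arm.current_t())
E
```

```text
pics
scene [[479.1, 0.0, 252.8], [0.0, 479.1, 201.0], [0.0, 0.0, 1.0]] [[0.618, -0.457, 0.64, -0.354], [-0.786, -0.364, 0.499, -0.753], [0.006, -0.812, -0.584, 1.142], [0.0, 0.0, 0.0, 1.0]]
top [[395.2, 0.0, 251.2], [0.0, 395.2, 191.4], [0.0, 0.0, 1.0]] [[-0.01, -0.992, 0.122, 0.51], [-1.0, 0.011, 0.005, 0.028], [-0.007, -0.122, -0.992, 1.261], [0.0, 0.0, 0.0, 1.0]]
wrist [[297.3, 0.0, 249.2], [0.0, 297.3, 195.1], [0.0, 0.0, 1.0]] [[0.419, 0.878, 0.23, 0.197], [0.908, -0.405, -0.107, 0.597], [-0.001, 0.254, -0.967, 0.384], [0.0, 0.0, 0.0, 1.0]]
0.0188 0.15
```

View pics/scene1.png

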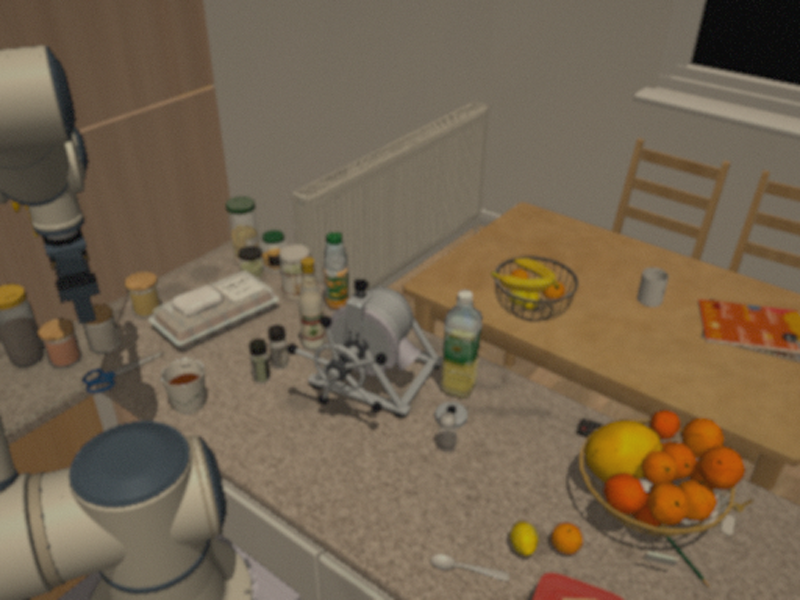

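View pics/top1.png

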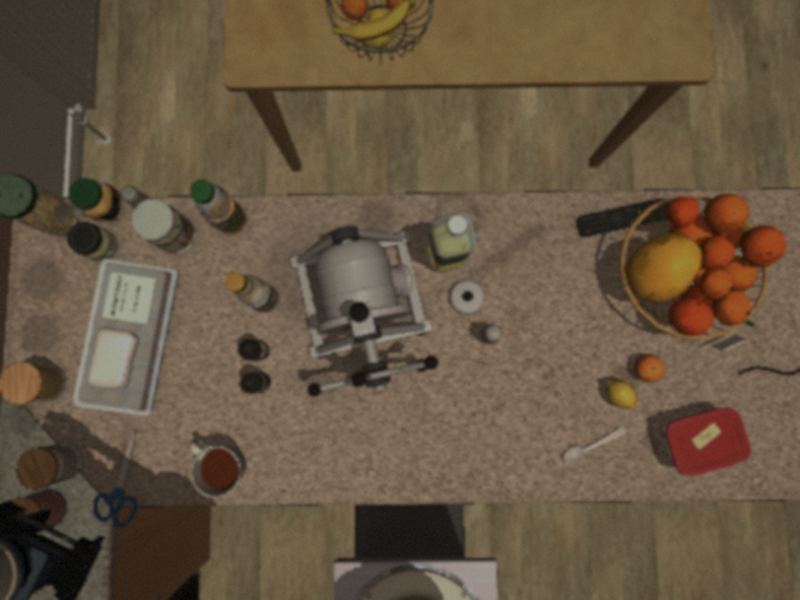

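The tumbler stands ahead of the robot. In the top view (at 800 px) the handwheel centre is at about (372,375), the bolt head at (358,312) and the neck at (400,280), pointing right. In the scene view the bolt head is at (361,287) and the wheel at about (350,365). Next I'll triangulate these and check which poses are reachable.

```bash
cat > h.py <<'E'
from rig import arm
import numpy as np, cv2
def ray(n,u,v,C=None):
    c=C or arm.get_calibration(n);K=c["intrinsics"];T=c["cam_to_world"]
    a,b=(u-K[0,2])/K[0,0],(v-K[1,2])/K[1,1]
    if n=="wrist":
        r=np.hypot(a,b)+1e-12; d=np.array([a/r*np.sin(r),b/r*np.sin(r),np.cos(r)])
    else: d=np.array([a,b,1.])
    d=T[:3,:3]@d; return T[:3,3],d/np.linalg.norm(d)
def meet(r1,r2):
    (p,d),(q,e)=r1,r2
    s=np.linalg.lstsq(np.c_[d,-e],q-p,rcond=None)[0]
    A,B=p+s[0]*d,q+s[1]*e; return (A+B)/2,np.linalg.norm(A-B)
def onplane(r,p0,n):
    p,d=r; return p+d*(np.dot(p0-p,n)/np.dot(d,n))
def blobs(im,box,thr=45,amin=10):
    u0,v0,u1,v1=box; m=(im[v0:v1,u0:u1].max(2)<thr).astype(np.uint8)
    k,_,st,c=cv2.connectedComponentsWithStats(m)
    return [(st[i,4],*(c[i]+[u0,v0]).round(1),*st[i,2:4]) for i in range(1,k) if st[i,4]>=amin]
def tilt(th,psi,roll=0):
    """tool z: heading psi, th deg below level; roll=0 -> tool y level"""
    th,psi,ro=np.radians([th,psi,roll])
    z=np.array([np.cos(th)*np.cos(psi),np.cos(th)*np.sin(psi),-np.sin(th)])
    y=np.array([-np.sin(psi),np.cos(psi),0]); x=np.cross(y,z)
    R=np.c_[x,y,z]; c,s=np.cos(ro),np.sin(ro)
    return R@np.array([[c,-s,0],[s,c,0],[0,0,1]])
def save(n,im,crop=None,size=(800,600)):
    if crop: im=im[crop[1]:crop[3],crop[0]:crop[2]]
    cv2.imwrite("pics/"+n,cv2.cvtColor(cv2.resize(im,size,interpolation=cv2.INTER_CUBIC),cv2.COLOR_RGB2BGR))
E
python3 - <<'E'
from h import *
s=cv2.imread("pics/scene0.png");t=cv2.imread("pics/top0.png")
print("scene",*blobs(s,(175,170,290,280)),sep="\n")
print("top",*blobs(t,(150,130,290,260)),sep="\n")
print(arm.current_tool_rot().round(3).tolist())
print("bolt",meet(ray("scene",231,184),ray("top",229.5,200)))
for th in (0,15,30,45,60,90):
  for roll in (0,180,90,-90):
    print(th,roll,[arm.solve_ik(np.array([x,.06,z]),tilt(th,0,roll)) is not None for x,z in ((.53,.23),(.53,.15),(.4,.25),(.4,.35),(.62,.29))])
E
```

```text
scene
(np.int32(40), np.float64(230.6), np.float64(182.6), np.int32(7), np.int32(7))
(np.int32(25), np.float64(207.9), np.float64(205.3), np.int32(6), np.int32(6))
(np.int32(41), np.float64(177.7), np.float64(213.7), np.int32(7), np.int32(8))
(np.int32(15), np.float64(186.1), np.float64(222.9), np.int32(5), np.int32(5))
(np.int32(26), np.float64(243.3), np.float64(229.2), np.int32(6), np.int32(6))
(np.int32(18), np.float64(206.2), np.float64(256.0), np.int32(6), np.int32(5))
(np.int32(19), np.float64(240.8), np.float64(260.6), np.int32(5), np.int32(6))
top
(np.int32(40), np.float64(151.8), np.float64(139.2), np.int32(5), np.int32(13))
(np.int32(45), np.float64(215.2), np.float64(151.2), np.int32(9), np.int32(9))
(np.int32(29), np.float64(225.7), np.float64(149.5), np.int32(8), np.int32(7))
(np.int32(35), np.float64(282.3), np.float64(165.9), np.int32(12), np.int32(8))
(np.int32(101), np.float64(228.9), np.float64(199.0), np.int32(11), np.int32(11))
(np.int32(145), np.float64(159.7), np.float64(223.1), np.int32(14), np.int32(13))
(np.int32(50), np.float64(274.8), np.float64(231.9), np
[... 678 characters left out ...]
e, False, False, False, False]
15 -90 [False, False, False, False, True]
30 0 [True, True, False, False, True]
30 180 [True, True, False, False, True]
30 90 [False, False, False, False, False]
30 -90 [True, True, False, False, True]
45 0 [False, True, False, True, True]
45 180 [False, True, False, True, True]
45 90 [False, False, False, True, True]
45 -90 [False, True, False, False, False]
60 0 [True, True, True, True, True]
60 180 [True, True, True, True, True]
60 90 [True, True, True, True, True]
60 -90 [False, False, False, False, False]
90 0 [True, True, True, True, True]
90 180 [True, True, True, True, True]
90 90 [True, True, True, True, True]
90 -90 [False, False, False, False, False]
```

```bash
cat > fit.py <<'E'
from h import *
from scipy.optimize import least_squares
def proj(n,P,C=None):
    c=C or arm.get_calibration(n);T=np.linalg.inv(c["cam_to_world"]);q=c["intrinsics"]@(T[:3,:3]@P+T[:3,3]);return q[:2]/q[2]
def W(p,q): # tumbler -> world
    c,s=np.cos(p[2]),np.sin(p[2]); return np.array([p[0]+c*q[0]-s*q[1],p[1]+s*q[0]+c*q[1],q[2]])
def spoke(p,k,r,x=0): # angle clockwise as seen by robot
    a=p[3]+k*2*np.pi/5; return W(p,[x,-r*np.sin(a),.15+r*np.cos(a)])
E
python3 - <<'E'
from fit import *
sc=np.array([(207.9,205.3),(186.1,222.9),(243.3,229.2),(206.2,256.0),(240.8,260.6)])
tp=np.array([(200.6,248.9),(274.8,231.9)])
Cs,Ct=arm.get_calibration("scene"),arm.get_calibration("top")
def f(p):
    r=[proj("scene",W(p,[.101,0,.297]),Cs)-(230.6,182.6),proj("top",W(p,[.101,0,.301]),Ct)-(228.9,199.0)]
    B=[spoke(p,k,.113) for k in range(5)]
    for n,obs,C in(("scene",sc,Cs),("top",tp,Ct)):
        Q=np.array([proj(n,b,C) for b in B])
        for o in obs: d=Q-o; r.append(d[np.argmin((d**2).sum(1))])
    return np.concatenate(r)
best=min((least_squares(f,[.51,.07,y,a],loss='soft_l1') for a in np.radians([0,18,36,54,70]) for y in(0,.2)),key=lambda s:s.cost)
p=best.x; print(p[:2],np.degrees(p[2:]),best.cost); print(f(p).reshape(-1,2).round(1).tolist())
t=cv2.imread("pics/top0.png")
for k in range(5):
    a=(p[3]+k*2*np.pi/5); P=W(p,[.168,-.112*np.sin(a),.15+.112*np.cos(a)])
    print(k,np.degrees(a)%360,"neck top px",proj("top",P,Ct).round(0),"x800/512",(proj("top",P,Ct)*800/512).round(0))
np.save("p.npy",p)
for th in (30,35,40,50):
  for roll in (0,180,-90,90):
    print(th,roll,[arm.solve_ik(W(p,[.02,y,.15+z])+0,tilt(th,np.degrees(p[2]),roll)) is not None for y,z in ((-.05,.06),(0,.08),(.05,.06),(-.078,0),(-.07,.03),(.078,0),(.07,.03))])
E
```

```text
[0.51112054 0.06726183] [12.12311845 58.59431693] 1.32029930380263
[[-0.1, -0.7], [-0.1, 0.2], [0.1, 0.6], [0.6, 0.7], [-0.0, 0.6], [0.5, -0.4], [-0.2, -0.1], [-0.5, 0.0], [-0.1, -0.1]]
0 58.59431693439203 neck top px [260. 171.] x800/512 [407. 267.]
1 130.59431693439205 neck top px [256. 179.] x800/512 [400. 280.]
2 202.59431693439205 neck top px [216. 190.] x800/512 [337. 296.]
3 274.59431693439205 neck top px [188. 190.] x800/512 [294. 297.]
4 346.59431693439205 neck top px [214. 178.] x800/512 [335. 278.]
30 0 [True, True, True, True, True, True, True]
30 180 [True, True, True, True, True, True, True]
30 -90 [True, True, True, True, True, True, True]
30 90 [True, True, False, True, False, False, False]
35 0 [True, True, True, True, True, True, True]
35 180 [True, True, True, True, True, True, True]
35 -90 [True, True, True, True, True, True, True]
35 90 [True, True, True, True, True, False, False]
40 0 [True, True, True, True, True, True, True]
40 180 [True, True, True, True, True, True, True]
40 -90 [True, True, True, True, True, True, True]
40 90 [True, True, True, True, True, False, True]
50 0 [False, True, True, True, True, True, False]
50 180 [True, True, True, True, True, True, False]
50 -90 [True, True, True, True, True, True, False]
50 90 [True, True, True, True, True, True, False]
```

```bash
cat >> fit.py <<'E'
def fing(p,a,r=.077,x=.014,th=30):
    """TCP so that the finger axis crosses plane x=0 at radius r, clock angle a (deg)"""
    a=np.radians(a); return W(p,[x,-r*np.sin(a),.15+r*np.cos(a)-x*np.tan(np.radians(th))])
E
python3 - <<'E'
from fit import *
p=np.load("p.npy");Cs=arm.get_calibration("scene")
for k in (0,1):
    a=p[3]+k*2*np.pi/5; print(k,(proj("scene",W(p,[.168,-.112*np.sin(a),.15+.112*np.cos(a)]),Cs)*800/512).round(0))
psi=np.degrees(p[2])
for th in (30,35,40):
  for roll in (0,180):
    R=tilt(th,psi,roll); out=[]
    for x in (-.06,-.05,-.04,-.03,.014): out.append([arm.solve_ik(fing(p,a,x=x,th=th),R) is not None for a in(95,80,45,10,-10,-30)].count(True))
    q=arm.solve_ik(fing(p,95,x=-.03,th=th),R)
    print(th,roll,out,None if q is None else np.round(q), [arm.solve_ik(W(p,[x,-.05,.38]),R) is not None for x in(-.1,-.06,-.03)])
E
```

```text
0 [415. 314.]
1 [410. 361.]
30 0 [5, 5, 6, 6, 6] [-38.  46. 151. 136.  72.  77.] [True, True, True]
30 180 [5, 5, 6, 6, 6] [ -38.   46.  151.  136.   72. -103.] [True, True, True]
35 0 [6, 6, 6, 6, 6] [-34.  34. 145. 133.  54.  91.] [False, True, True]
35 180 [6, 6, 6, 6, 6] [-34.  34. 145. 133.  54. -89.] [True, True, True]
40 0 [6, 6, 6, 6, 6] [-31.  25. 140. 126.  40. 106.] [True, True, True]
40 180 [6, 6, 6, 6, 6] [-31.  25. 140. 126.  40. -74.] [True, True, True]
```

The neck matches the 130.6° spoke: its predicted scene position is (410,361) and I see it at about (412,352). I'll turn the wheel counter-clockwise, with the tool tilted 35° and fingers closed. First I'll go to the start pose, staying high on the way.

```bash
python3 - <<'E'
from fit import *
p=np.load("p.npy");psi=np.degrees(p[2]);R=tilt(35,psi,180)
q=arm.current_ee_pos(); 
arm.move_l([q[0],q[1],.45],feed=.3); arm.grip(0)
def go(f,*a,**k):
    try: f(*a,**k)
    except arm.Unreachable as e: print("unreach",e,a[0]); raise SystemExit
    print(arm.current_t(),np.round(arm.current_joint_positions()),arm.current_ee_pos().round(3))
go(arm.move_to,np.array([.42,.10,.48]),tilt(90,psi,180))
go(arm.move_to,W(p,[-.06,-.06,.40]),R)
go(arm.move_l,fing(p,95,x=-.035,th=35),feed=.2)
C=arm.get_calibration("wrist");im=arm.snapshot("wrist");save("w1.png",im);np.savez("w1",im=im,T=C["cam_to_world"],K=C["intrinsics"])
E
```

```text
4.25 [  6.   3.  73.   0. 104.  83.] [0.42 0.1  0.48]
5.5 [-37. -14. 122.  59.  47.   7.] [ 0.466 -0.004  0.401]
7.3667 [-35.  33. 146. 132.  54. -89.] [ 0.493 -0.015  0.168]
```

View pics/w1.png

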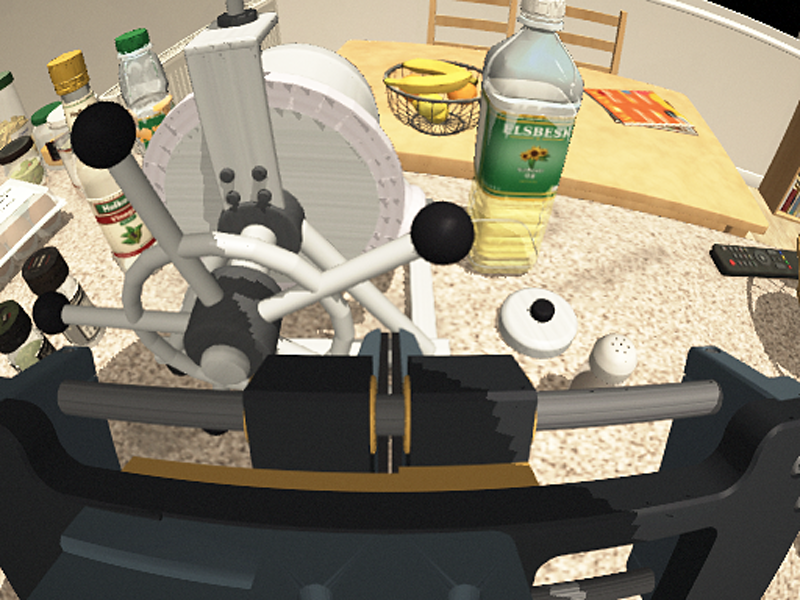

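The wrist view shows balls at (103,135), (442,232) and (50,313), with the closed fingertip below and to the right of the 58° spoke. I'll check these against the fit, then insert and make push 1.

```bash
cat >> fit.py <<'E'
def push(p,a0,a1,th=35,r=.077,step=10,feed=.1):
    n=max(1,int(np.ceil(abs(a1-a0)/step))); fm=0
    for a in np.linspace(a0,a1,n+1)[1:]:
        arm.move_l(fing(p,a,r=r,th=th),feed=feed); F=arm.current_force(); fm=max(fm,np.linalg.norm(F))
    print("max F",fm.round(1),"t",arm.current_t())
def ballangles(p,uv,C):
    n=np.array([np.cos(p[2]),np.sin(p[2]),0]);o=W(p,[0,0,.15])
    for u,v in uv:
        P=onplane(ray("wrist",u,v,C),o,n)-o; y=P@np.array([-n[1],n[0],0])
        print("ball r %.4f ang %.1f"%(np.hypot(y,P[2]),np.degrees(np.arctan2(-y,P[2]))))
E
python3 - <<'E'
from fit import *
p=np.load("p.npy");d=np.load("w1.npz");C=dict(intrinsics=d["K"],cam_to_world=d["T"])
ballangles(p,np.array([(103,135),(442,232),(50,313)])*.64,C)
arm.move_l(fing(p,95,th=35),feed=.1); print("in",arm.current_force().round(1))
push(p,95,-8)
im=arm.snapshot("wrist");C=arm.get_calibration("wrist");save("w2.png",im);np.savez("w2",im=im,T=C["cam_to_world"],K=C["intrinsics"])
E
```

```text
ball r 0.1124 ang -12.7
ball r 0.1136 ang 58.6
ball r 0.1137 ang -85.4
in [0.1 0.1 0.3]
max F 25.3 t 11.1917
```

View pics/w2.png

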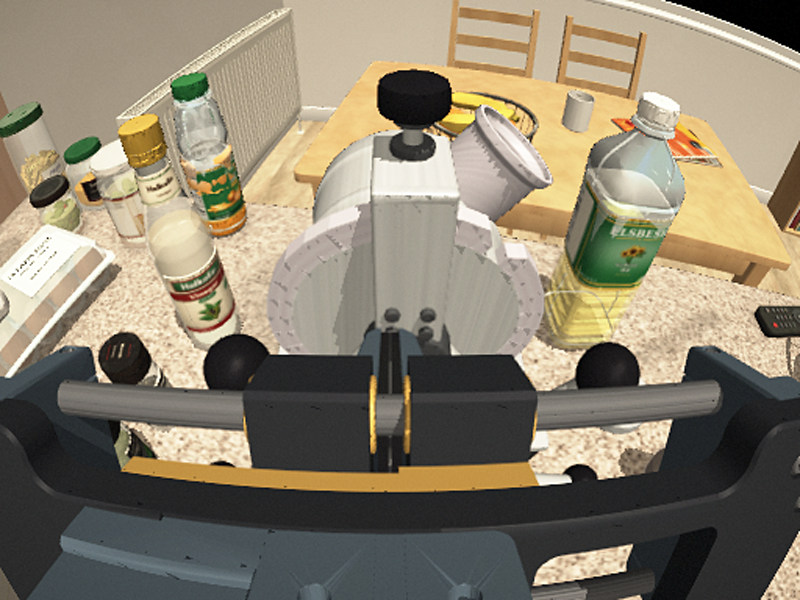

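Push 1 worked: the neck now points up and to the right at (510,150), with balls at (236,362) and (608,370). I'll compute the angle, then withdraw and push the neck's own spoke.

```bash
python3 - <<'E'
from fit import *
p=np.load("p.npy");d=np.load("w2.npz");C=dict(intrinsics=d["K"],cam_to_world=d["T"])
ballangles(p,np.array([(236,362),(608,372)])*.64,C)
arm.move_l(fing(p,-8,x=-.04,th=35),feed=.2)
arm.move_l(fing(p,84,x=-.04,th=35,r=.09),feed=.2)
arm.move_l(fing(p,84,x=-.035,th=35),feed=.2)
im=arm.snapshot("wrist");C=arm.get_calibration("wrist");save("w3.png",im);np.savez("w3",im=im,T=C["cam_to_world"],K=C["intrinsics"])
print(arm.current_t(),arm.current_force().round(1))
E
```

```text
ball r 0.1163 ang -31.7
ball r 0.1147 ang 37.3
12.8333 [-1.1  0.1 -0. ]
```

View pics/w3.png

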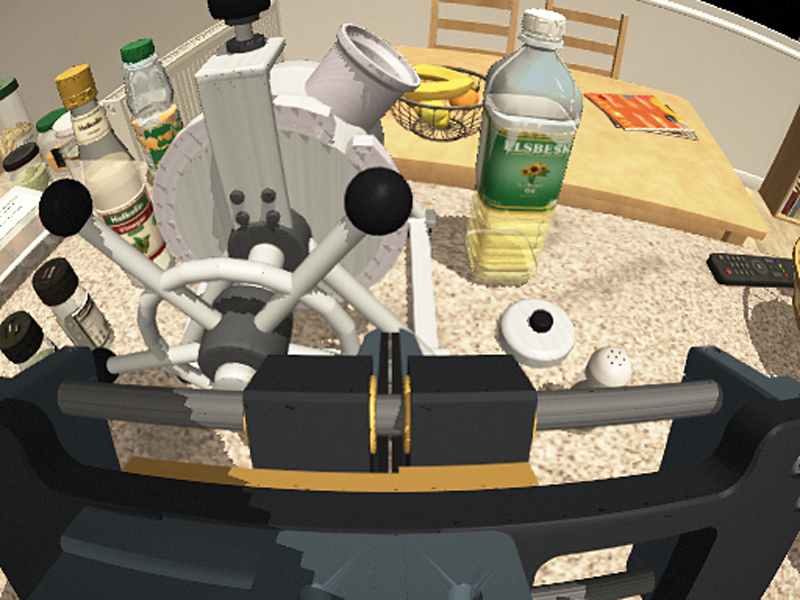

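Balls are at (66,207) and (378,202), and the fingertip is below and to the right of the neck's spoke. I'll stop push 2 slightly short and then measure.

```bash
python3 - <<'E'
from fit import *
p=np.load("p.npy");d=np.load("w3.npz");C=dict(intrinsics=d["K"],cam_to_world=d["T"])
ballangles(p,np.array([(66,207),(378,202)])*.64,C)
arm.move_l(fing(p,84,th=35),feed=.1); print("in",arm.current_force().round(1))
push(p,84,27,feed=.07)
im=arm.snapshot("wrist");C=arm.get_calibration("wrist");save("w4.png",im);np.savez("w4",im=im,T=C["cam_to_world"],K=C["intrinsics"])
E
```

```text
ball r 0.1118 ang -32.5
ball r 0.1135 ang 39.0
in [-0.7 -0.1 -0.6]
max F 25.2 t 15.5833
```

View pics/w4.png

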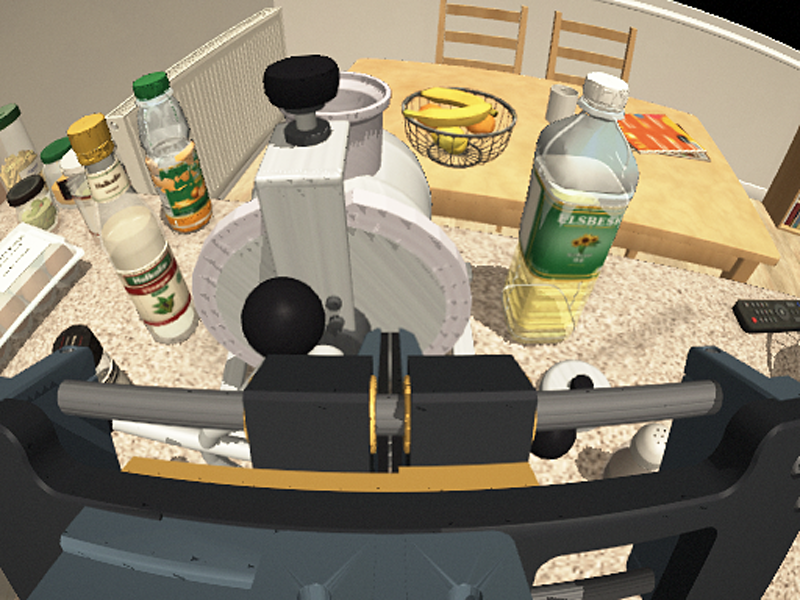

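The neck is nearly upright and its ball is at (283,316). I'll compute the angle, nudge by that much, withdraw and take a clear look.

```bash
python3 - <<'E'
from fit import *
p=np.load("p.npy");d=np.load("w4.npz");C=dict(intrinsics=d["K"],cam_to_world=d["T"])
ballangles(p,np.array([(283,316)])*.64,C)
n=np.array([np.cos(p[2]),np.sin(p[2]),0]);o=W(p,[0,0,.15])
P=onplane(ray("wrist",283*.64,316*.64,C),o,n)-o; a=np.degrees(np.arctan2(-(P@np.array([-n[1],n[0],0])),P[2]))
if .7<a<12: push(p,27,27-a,feed=.07)
arm.move_l(fing(p,27-max(a,0)+2,th=35),feed=.1)
arm.move_l(fing(p,27,x=-.04,th=35),feed=.2)
arm.move_l(fing(p,75,x=-.04,th=35,r=.09),feed=.2)
im=arm.snapshot("wrist");C=arm.get_calibration("wrist");save("w5.png",im);np.savez("w5",im=im,T=C["cam_to_world"],K=C["intrinsics"])
print(arm.current_t())
E
```

```text
ball r 0.1147 ang 3.0
max F 23.1 t 15.8833
17.1667
```

View pics/w5.png

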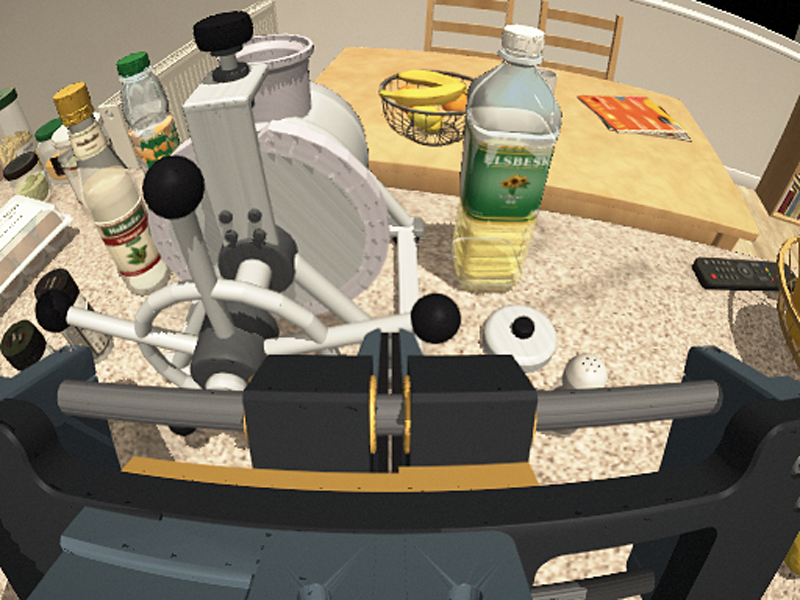

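```bash
python3 - <<'E'
from fit import *
p=np.load("p.npy");psi=np.degrees(p[2])
def cal(f):
    d=np.load(f+".npz"); return dict(intrinsics=d["K"],cam_to_world=d["T"])
ballangles(p,np.array([(173,186),(436,318),(53,310)])*.64,cal("w5"))
B=W(p,[.101,0,.303]); print("bolt fit",B.round(4))
for f,uv in(("w2",(414,82)),("w4",(301,70)),("w5",(224,25))):
    print(f,onplane(ray("wrist",*(np.array(uv)*.64),cal(f)),B,np.array([np.cos(p[2]),np.sin(p[2]),0])).round(4))
arm.move_l(W(p,[-.06,-.07,.42]),feed=.2)
arm.move_to(B+[0,0,.09],tilt(90,psi,180))
arm.move_l(B+[0,0,.03],feed=.2)
print(arm.current_t(),arm.current_force().round(1),np.round(arm.current_joint_positions()))
im=arm.snapshot("wrist");C=arm.get_calibration("wrist");save("w6.png",im);np.savez("w6",im=im,T=C["cam_to_world"],K=C["intrinsics"])
E
```

```text
ball r 0.1139 ang 1.7
ball r 0.1137 ang 73.0
ball r 0.1138 ang -70.1
bolt fit [0.6099 0.0885 0.303 ]
w2 [0.6099 0.0884 0.3011]
w4 [0.61   0.0878 0.2994]
w5 [0.61   0.0877 0.2982]
20.475 [-0.2  0.3  0.6] [ 3. 23. 68.  0. 90. 81.]
```

View pics/w6.png

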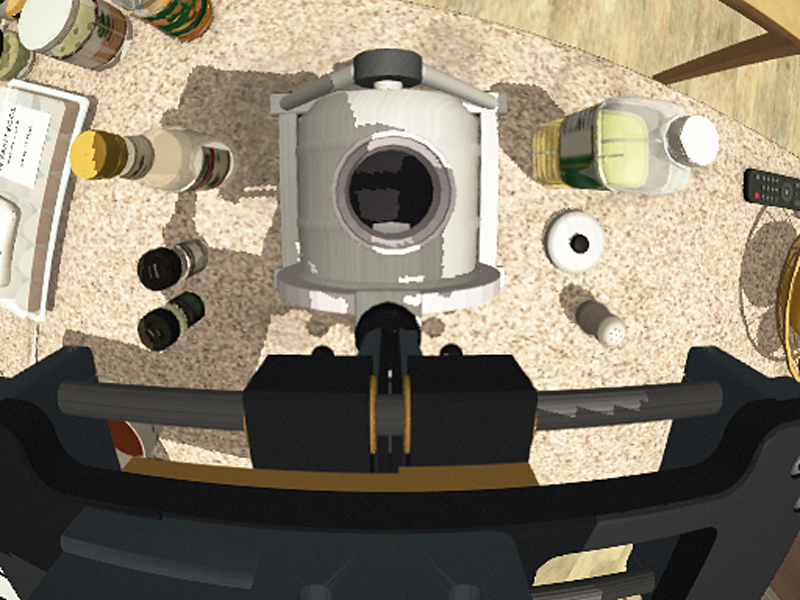

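The neck is about 1.6° from upright, and its mouth is at (398,190). The fingertip is centred over the bolt head at (388,325). Now I'll press in small steps, watching the force.

```bash
python3 - <<'E'
from fit import *
p=np.load("p.npy");B=W(p,[.101,0,.303])
arm.move_l(B+[0,0,.006],feed=.1); f0=arm.current_force()[2]
L=[]
for z in np.arange(.307,.282,-.001):
    arm.move_l([B[0],B[1],z],feed=.03); f=arm.current_force()[2]-f0; L.append((round(z,3),round(arm.current_ee_pos()[2],4),round(f,1)))
    if f>25: break
arm.sleep(.1);print(L,arm.current_t(),arm.current_ee_pos().round(4))
E
```

```text
[(np.float64(0.307), np.float64(0.3075), np.float64(-0.7)), (np.float64(0.306), np.float64(0.306), np.float64(-0.7)), (np.float64(0.305), np.float64(0.3049), np.float64(-0.2)), (np.float64(0.304), np.float64(0.3039), np.float64(-0.7)), (np.float64(0.303), np.float64(0.3029), np.float64(-0.3)), (np.float64(0.302), np.float64(0.3019), np.float64(-0.5)), (np.float64(0.301), np.float64(0.3009), np.float64(-0.7)), (np.float64(0.3), np.float64(0.2999), np.float64(-1.4)), (np.float64(0.299), np.float64(0.2989), np.float64(-1.0)), (np.float64(0.298), np.float64(0.2979), np.float64(-1.3)), (np.float64(0.297), np.float64(0.2969), np.float64(-1.0)), (np.float64(0.296), np.float64(0.2959), np.float64(0.3)), (np.float64(0.295), np.float64(0.2949), np.float64(-0.9)), (np.float64(0.294), np.float64(0.2939), np.float64(-1.0)), (np.float64(0.293), np.float64(0.2929), np.float64(-1.0)), (np.float64(0.292), np.float64(0.2919), np.float64(-0.9)), (np.float64(0.291), np.float64(0.2909), np.float64(-1.1)), (np.float64(0.29), np.float64(0.2899), np.float64(-1.6)), (np.float64(0.289), np.float64(0.2893), np.float64(4.0)), (np.float64(0.288), np.float64(0.2892), np.float64(15.2)), (np.float64(0.287), np.float64(0.2891), np.float64(23.8)), (np.float64(0.286), np.float64(0.289), np.float64(34.4))] 26.5167 [0.6103 0.0885 0.289 ]
```

The bolt hit its hard stop at z = 0.289, which is the full 14 mm of travel. I'll withdraw and check.

```bash
python3 - <<'E'
from fit import *
p=np.load("p.npy");B=W(p,[.101,0,.303])
arm.move_l([B[0],B[1],.36],feed=.15)
arm.move_l(W(p,[-.05,0,.42]),feed=.25)
im=arm.snapshot("wrist");save("w7.png",im);np.savez("w7",im=im,T=arm.get_calibration("wrist")["cam_to_world"]);print(arm.current_t(),arm.current_force().round(1))
E
```

```text
28.0083 [-0.4  0.6 -0.1]
```

View pics/w7.png

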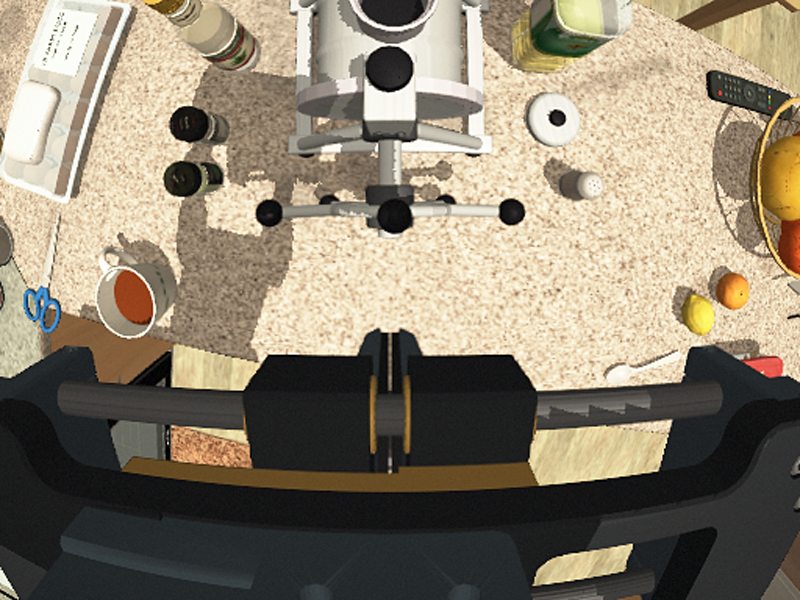

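The bolt head sits low on its bracket at (388,68), the neck's spoke is upright at (395,215), the loose items haven't moved, and the robot is clear. I'm handing in.

```bash
python3 -c "
from rig import arm
print(arm.sign_off())"
```

```text
the job is handed in; nothing more can be done
None
```

I turned the drum until its neck pointed straight up (within about 2° before locking), pressed the bolt down to its hard stop at the full 14 mm, and handed the job in with the robot clear at about 28 s of the 51 s allowed; no verdict was returned.

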